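Draw the rolling pin out of the bench bin

TASK

Put the press block that lies across the hatch of the bench bin away in the empty bay of the white tray, flat, tab out through the notch like the one stored there, and let go. Then draw the rolling pin out through the hatch, tilted and one end first because the hatch is shorter than the pin, and finish holding it in the gripper, level over the middle of the hatch and at least 5 cm clear of the lid. Leave the stored block, mug and brush where they are.

Things in the scene. Friction and masses are not known exactly. Their poses are not given: they have to be found in the camera images.
- bin: Fixed plywood bin 176 (x) x 406 (y) x 120 mm high; origin: centre of its underside, on the table. Inside 160 x 390 mm, floor top 8 mm up. Lid board fixed, 112 to 120 mm up, with a central hatch 120 (x) x 180 mm (y). Inside, two wooden cradles (34 mm in x, 12 mm in y, tops 65 mm up) at y = +50 and -50 mm carry the pin along the bin's y.
- hatch (a point): Centre of the hatch, level with the upper face of the bin's top board; axes as the bin's.
- pin: Loose wooden rolling pin, about 150 g, lying along the bin's y in the cradles under the hatch, up to 12 mm off the middle. Origin at its middle on its axis (75 mm above the table at first); its y runs along it. 260 mm long: barrel 30 mm diameter, 180 mm long; each end a 20 mm diameter handle, 40 mm long.
- pin_end_a (a point): Tip of the rolling pin's handle at its +y end (130 mm from the middle, on the axis).
- pin_end_b (a point): Tip of the rolling pin's handle at its -y end (130 mm from the middle, on the axis).
- block: Loose press block, about 180 g: plywood slab 160 (x) x 70 (y) x 18 mm, origin at the centre of its underside; a tab 24 mm wide stands out 30 mm from its -x end. Centred on top, a dark wooden handle 22 mm thick in x, 50 mm long in y, from 18 to 52 mm above the underside. Starts flat on the bin across the hatch, tab roughly towards the robot.
- block_tab (a point): Outer end of the press block's tab: 110 mm from the block's origin along its -x, 9 mm above its underside.
- tray: Fixed white tray 180 (x) x 174 (y) mm, origin at the centre of its underside, on the table. Floor 5 mm thick, walls 6 mm thick, 19 mm high over all. A middle wall makes two bays, 168 x 78 mm inside, centred at y = -42 mm (empty) and y = +42 mm (stored block). Each bay's -x wall has a 36 mm wide notch in its middle.
- bay (a point): Centre of the empty bay's floor (upper face, 5 mm above the table); axes as the tray's. A stored block's origin lies here, its x along the tray's x, tab out at -x.
- stored: A second press block of the same shape, already stored in the tray's other bay; leave it. Origin and axes as for the first block.
- mug: White fired mug on the table, 84 mm across with a handle on its +y side, 90 mm high, origin at the centre of its foot; leave it.
- brush: Brush lying on the table, 200 mm long (its x), 42 mm wide, 20 mm high; leave it. Origin at the middle, on its underside.
Not all that is in view belongs to the job. What is shaped like the stored but grey or purple is not meant.

How it is judged (in metres and radians):
On the way:
1. the press block lies flat in the empty bay, tab out through the notch, let go (x of block in the frame of bay between -0.008 and 0.008 m and y of block in the frame of bay between -0.008 and 0.008 m and z of block in the frame of bay between -0.003 and 0.003 m and x of block_tab in the frame of bay below -0.09 m and angle between block's own z axis and vertical below 0.05 rad and contact force between block and the fingers below 0.1 N), for 0.2 s.
At the end, for the whole second after the job is handed in: Press block let go, flat in the empty bay (8 mm in x and y, 3 mm in height, 0.05 rad), tab at the notch. Pin held by the fingers, touching nothing else, both ends 45 mm or more above the lid, level within 15 degrees, its middle within 80 mm of the hatch centre seen from above, still (all of step 1 and z of each of pin_end_a, pin_end_b in the frame of hatch above 0.045 m and angle between pin's own y axis and vertical between 1.31 and 1.83 rad and horizontal distance between pin and hatch below 0.08 m and contact force between the fingers and pin above 1 N and contact force between pin and bin below 0.1 N and contact force between pin and block below 0.1 N and contact force between pin and tray below 0.1 N and contact force between pin and stored below 0.1 N and linear speed of pin below 0.03 m/s); the arm keeps its last pose, push and grip.
It fails at once if the stored block is moved more than 20 mm (distance of stored from where it was at the start of the episode above 0.02 m).
It fails at once if the mug is moved more than 30 mm (distance of mug from where it was at the start of the episode above 0.03 m).
It fails at once if the brush is moved more than 30 mm (distance of brush from where it was at the start of the episode above 0.03 m).
It also fails if it takes over 58 s, if anything falls off the work surface, if the arm or the gripper's body presses on something with over 40 N, if the wrist force passes 120 N, or if a joint passes its speed limit or range.

ROBOT

A 6-joint arm with a two-finger parallel gripper is mounted at the origin on the work surface. World frame = base frame: x ahead of the robot, y to its left, z up, the work surface at z = 0. Lengths are in mm, angles in rad, forces in N, time in s.
With the tool pointing down it reaches from about 350 to 850 mm from the base axis. Payload 8.1 kg.
Tool frame: the origin (TCP) lies on the centre line of the jaws, within the pads' length; the fingertips stand 25 mm ahead of it and the grasp point (between the pads) lies 6 mm ahead of it; z points along the fingers, y is the line along which they close (so a half turn about z gives the same grasp; the last joint's range is limited). The gripper opens to 93 mm and grips with 3 to 60 N. Pads are 15 mm wide; open, the fingers measure 128 mm over their backs; the gripper's body (75 mm by 188 mm) begins 65 mm behind the grasp point.
Start: joints at [-1.35, 0.13, 1.488, -0, 1.523, -0.085], TCP at [180.654, -572.162, 243.635] pointing down, gripper open.
Joint ranges: [-2.96, 2.96], [-0.89, 2.26], [0.02, 2.5], [-1.34, 4.48], [0, 2.73], [-2.66, 2.66]. Speed limits (rad/s): [2.39, 2.39, 2.79, 3.14, 3.14, 3.14].

INTERFACE

Orientations are given as a rotation vector (axis times angle).
In Python, from station import state, snapshot, get_calibration, close_job gives the robot as it stands.
- The arm moves only by the tool drive_tool, never from a script. Its argument "rows" is a list of rows, each a list of 7 numbers: the shift along the tool's x, y, z in cm, then the turn, a rotation vector about the tool's x, y, z in degrees, then the opening, from 0 (shut) to 1 (fully open). A call has 1 to 5 rows; each row is the pose to reach, as a shift and turn from the pose commanded when the call began, along the tool's axes at that moment; what a row does not reach only later rows make up. A row lasts 1/12 s, in which the tool goes at most 41.7 mm and 7.16 degrees, less where a joint would pass 70% of its speed; a pose out of reach is approached as far as the arm can. A call with a gripper value outside its range is refused whole. The fingers move at their own pace and stop on an object; "force" is the grip in N (left out, the last holds). Time passes only in rows, so rows that repeat a pose let the fingers close. It gives the time, the measured TCP pose, the force and the opening at its end, in the units of the state.
- state(): the state, without advancing time (a new reading comes with each control period).
- snapshot(name): name is "scene" or "side" or "wrist"; returns the picture (400x640x3 uint8, red, green, blue); there is no depth.
- get_calibration(name): a dict with "intrinsics" (3x3 intrinsics, pixels), "k1" (the pictures are not rectified: a ray, as slopes to the right and down, at radius r is drawn at 1 + k1 r^2 times it, then the intrinsics apply), "position" and "attitude" of the camera in the world. Camera axes: x right, y down, z forward; pixel columns grow to the right and rows downward; lengths in mm; the calibration is good to about 2 mm. A picture is of the moment at which its call begins: read the wrist's pose just before it. get_calibration takes no time and is no camera call; for the wrist camera it gives the pose at the moment of the call.
- close_job(): hands the job in, once; it reports no verdict.
The state is a dict: "time": time; "joint_positions": joint angles; "joint_velocities": joint speeds; "joint_efforts": joint torques, N m; "tcp_pos": TCP position; "ee_rot": TCP orientation; "wrist_force": force on the tool from outside, world axes, zero at the start; "wrist_torque": the same for the moment, N m; "width": opening from 0.0 (shut) to 1.0 (fully open).
Only numpy, scipy, OpenCV 4.12 (cv2) and the standard library are available. Lean on these libraries where they do the work, as an engineer would, in place of code of your own. Each camera call takes 0.05 s, during which the arm holds its last target. There are 200 camera calls.

## Working session

There is one attempt and no reset: what is moved stays moved. The work goes in short steps, Python scripts to look and compute and a tool call to move; the robot and the scene stay as the last step left them, time stands still between calls to the robot, and variables do not carry over. Pictures are saved under pics/ and viewed, on a budget of 10 in all, crops included, one or two more only if the job needs it, and the job is handed in when it is done.

Besides the shell and the picture viewer there is one more tool, called by a JSON object that holds its "fn" and its "kwargs". drive_tool: Moves the arm, as the interface text tells. Its arguments: {"type":"object","properties":{"rows":{"type":"array"},"force":{"type":"number"}},"required":["rows"]}

```bash
ls; mkdir -p pics; python3 - <<'E'
from station import *
import cv2
s=state();print({k:s[k] for k in('time','tcp_pos','ee_rot','width')})
for n in('scene','side','wrist'):
    c=get_calibration(n);print(n,c)
    im=snapshot(n);cv2.imwrite(f'pics/{n}0.png',im[:,:,::-1])
E
```

```text
pics
{'time': 0.0, 'tcp_pos': array([ 180.52985759, -571.64854422,  242.59765733]), 'ee_rot': array([-3.10315673e+00, -4.78212041e-01,  2.42114179e-04]), 'width': 1.0009912692290506}
scene {'intrinsics': array([[480.09559669,   0.        , 327.34309277],
       [  0.        , 480.09559669, 202.67655183],
       [  0.        ,   0.        ,   1.        ]]), 'k1': 0.03767378310183935, 'position': array([1424.86128919,   74.01208161,  989.47480558]), 'attitude': array([-1.77986705, -1.71980168,  0.71180192])}
side {'intrinsics': array([[412.81564637,   0.        , 322.67223497],
       [  0.        , 412.81564637, 197.38232553],
       [  0.        ,   0.        ,   1.        ]]), 'k1': -0.049835261972294494, 'position': array([ 428.55408171, 1295.47582267,  779.56288874]), 'attitude': array([-0.15328113,  2.67508589, -1.57069498])}
wrist {'intrinsics': array([[301.06290754,   0.        , 318.09811952],
       [  0.        , 301.06290754, 201.92880153],
       [  0.        ,   0.        ,   1.        ]]), 'k1': -0.0585090848958205, 'position': array([ 253.08006137, -549.98869132,  384.04522522]), 'attitude': array([ 2.35011419, -1.72112532, -0.23876258])}
```

View pics/scene0.png

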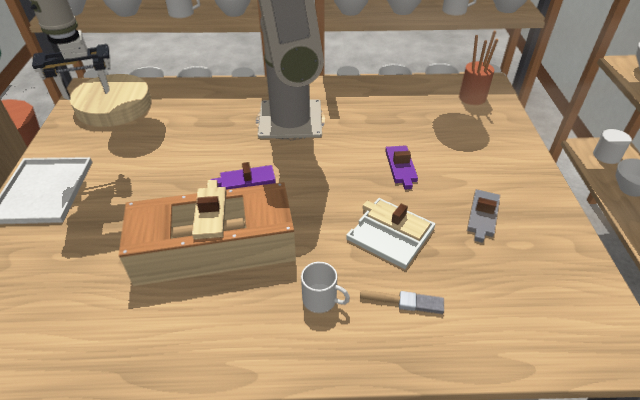

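View pics/side0.png

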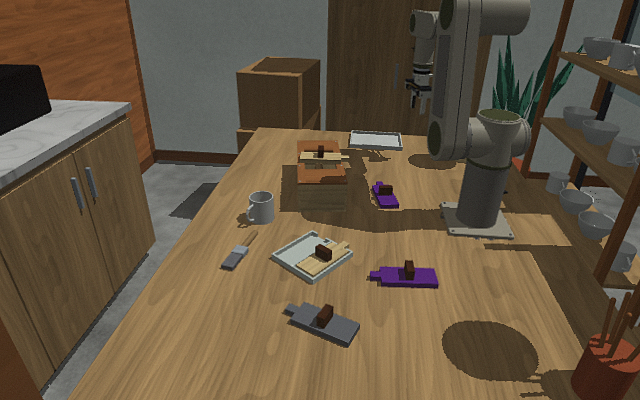

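The press block candidates in the scene view are:
- Light wood block at (209,208), lying across the hatch. This is the one meant: pale plywood with its tab towards the robot.
- Light block at (398,218), which is the stored one.
- Purple blocks at (247,178) and (402,165), and a grey one at (484,215). These are decoys.

The two-bay tray is at (391,232). The white tray at (43,189) has no bays, so it's a decoy too. I'll confirm in one crop.

```bash
cat > h.py <<'E'
import numpy as np, cv2
from scipy.spatial.transform import Rotation as R
from station import *
def ray(c,px):
    K=c['intrinsics'];p=np.atleast_2d(px).astype(float)
    d=(p-[K[0,2],K[1,2]])/[K[0,0],K[1,1]]; u=d.copy()
    for _ in range(20): u=d/(1+c['k1']*(u**2).sum(1,keepdims=True))
    return R.from_rotvec(c['attitude']).apply(np.c_[u,np.ones(len(u))])
def onz(c,px,z):
    d=ray(c,px);o=np.asarray(c['position']);return o+d*((z-o[2])/d[:,2])[:,None]
def proj(c,P):
    q=R.from_rotvec(c['attitude']).inv().apply(np.atleast_2d(P)-c['position'])
    u=q[:,:2]/q[:,2:];u=u*(1+c['k1']*(u**2).sum(1,keepdims=True));K=c['intrinsics']
    return u*[K[0,0],K[1,1]]+[K[0,2],K[1,2]]
E
python3 - <<'E'
from h import *
im=cv2.imread('pics/scene0.png')
a=cv2.resize(im[175:255,115:300],None,fx=3.7,fy=3.7,interpolation=cv2.INTER_CUBIC)
b=cv2.resize(im[195:270,340:440],None,fx=3.7,fy=3.7,interpolation=cv2.INTER_CUBIC)
o=np.zeros((a.shape[0]+b.shape[0],a.shape[1],3),np.uint8);o[:a.shape[0]]=a;o[a.shape[0]:,:b.shape[1]]=b
cv2.imwrite('pics/crop1.png',o);print(o.shape)
E
```

```text
(574, 684, 3)
```

View pics/crop1.png

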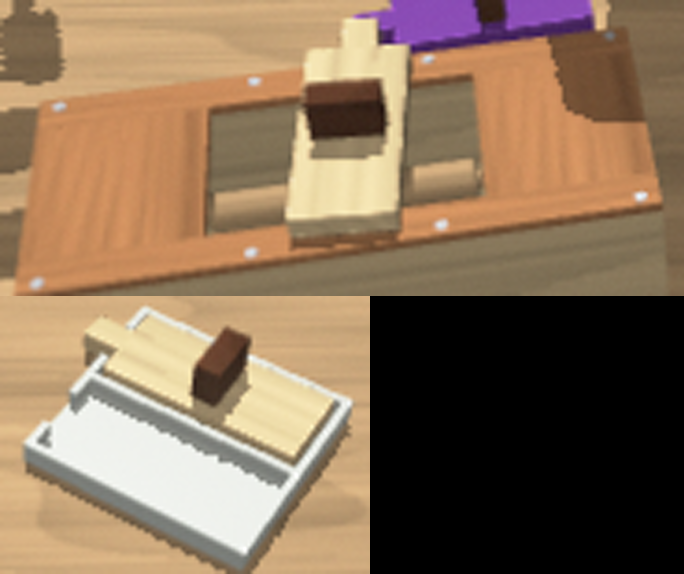

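The crop confirms it: pale block across the hatch with its tab away from the camera, and the pin's barrel visible on both sides. The tray's empty bay is at lower left with its notch at upper left.

```bash
python3 - <<'E'
from h import *
c=get_calibration('scene')
A=lambda p:np.array(p)/3.7+[115,175]
B=lambda p:(np.array(p)-[0,296])/3.7+[340,195]
def rep(n,px,z,ax):
    P=onz(c,px,z)[:,:2]; m=P.mean(0)
    # order: corners 0(-x,-y) 1(-x,+y) 2(+x,+y) 3(+x,-y)
    ex=(P[3]+P[2]-P[0]-P[1])/2; ey=(P[1]+P[2]-P[0]-P[3])/2
    d=lambda v:np.degrees(np.arctan2(v[1],v[0]))
    print(n,m.round(1),'sx',np.linalg.norm(ex).round(1),'sy',np.linalg.norm(ey).round(1),'yaw',d(ex).round(1),(d(ey)-90).round(1))
rep('lid',A([(43,100),(627,30),(661,205),(15,292)]),120,0)
rep('hatch',A([(210,108),(472,76),(482,198),(208,228)]),120,0)
rep('block',A([(308,50),(410,43),(402,218),(288,222)]),138,0)
rep('handle',A([(303,87),(380,80),(385,100),(307,108)]),172,0)
rep('tray',B([(25,447),(148,308),(352,402),(245,556)]),19,0)
E
```

```text
lid [ 583.7 -187.2] sx 173.4 sy 404.4 yaw 8.9 8.5
hatch [ 583.  -187.6] sx 115.0 sy 176.9 yaw 9.2 7.6
block [ 580.8 -179.6] sx 163.1 sy 70.9 yaw 4.5 2.5
handle [ 581.7 -179.5] sx 20.2 sy 49.7 yaw 16.1 6.4
tray [553.6 287.7] sx 176.4 sy 175.4 yaw 53.7 53.7
```

```bash
cat >> h.py <<'E'
def Rt(yaw,tilt=0):
    """tool down, tool y at world yaw (deg); tilt>0 lifts tool +x side (turn about tool y by +tilt)"""
    a=np.radians(yaw);y=np.array([np.cos(a),np.sin(a),0]);z=np.array([0,0,-1.]);x=np.cross(y,z)
    return R.from_matrix(np.c_[x,y,z])*R.from_euler('y',tilt,degrees=True)
def row(pos,yaw,tilt=0,s=None):
    s=s or state();r0=R.from_rotvec(s['ee_rot'])
    d=r0.inv().apply(np.array(pos)-s['tcp_pos'])/10;w=np.degrees((r0.inv()*Rt(yaw,tilt)).as_rotvec())
    print('row',d.round(2),w.round(1),'t',round(s['time'],2),'tcp',s['tcp_pos'].round(1),'w',round(float(s['width']),3),'F',s['wrist_force'].round(1))
E
python3 -c "
from h import *
row([581,-179.5,300],4)"
```

```text
row [ 50.   -25.36  -5.67] [ -0.1  -0.1 -76.5] t 0.15 tcp [ 180.6 -571.7  242.8] w 1.001 F [-0.5  0.5 -1.7]
```

{"fn": "drive_tool", "kwargs": {"rows": [[50,-25.4,-5.7,0,0,-76.5,1],[50,-25.4,-5.7,0,0,-76.5,1],[50,-25.4,-5.7,0,0,-76.5,1],[50,-25.4,-5.7,0,0,-76.5,1],[50,-25.4,-5.7,0,0,-76.5,1]]}}

```text
time: 0.57
tcp_pos: [329.4, -425.4, 264.6]
ee_rot: [-2.803, -1.417, -0.0]
wrist_force: [0.4, -0.3, -0.3]
width: 0.995
```

```bash
python3 -c "
from h import *
row([581,-179.5,300],4)"
```

```text
row [34.72  5.68 -3.53] [ -0.   -0.  -40.4] t 0.57 tcp [ 329.4 -425.4  264.6] w 0.995 F [ 0.4 -0.3 -0.3]
```

{"fn": "drive_tool", "kwargs": {"rows": [[34.7,5.7,-3.5,0,0,-40.4,1],[34.7,5.7,-3.5,0,0,-40.4,1],[34.7,5.7,-3.5,0,0,-40.4,1],[34.7,5.7,-3.5,0,0,-40.4,1],[34.7,5.7,-3.5,0,0,-40.4,1]]}}

```text
time: 0.98
tcp_pos: [478.8, -281.2, 285.4]
ee_rot: [-2.231, -2.212, 0.0]
wrist_force: [1.1, -0.6, -0.1]
width: 1.001
```

```bash
python3 -c "
from h import *
row([581,-179.5,300],4)"
```

```text
row [10.25 10.13 -1.46] [-0.  -0.  -4.5] t 0.98 tcp [ 478.8 -281.2  285.4] w 1.001 F [ 1.1 -0.6 -0.1]
```

{"fn": "drive_tool", "kwargs": {"rows": [[10.3,10.1,-1.5,0,0,-4.5,1],[10.3,10.1,-1.5,0,0,-4.5,1],[10.3,10.1,-1.5,0,0,-4.5,1],[10.3,10.1,-1.5,0,0,-4.5,1],[10.3,10.1,-1.5,0,0,-4.5,1]]}}

```text
time: 1.4
tcp_pos: [582.7, -177.7, 300.2]
ee_rot: [-2.144, -2.296, -0.002]
wrist_force: [0.9, -0.3, 0.6]
width: 1.001
```

```bash
python3 - <<'E'
from h import *
row([581,-179.5,300],4)
c=get_calibration('wrist');print(c['position'],c['attitude'])
cv2.imwrite('pics/wrist1.png',snapshot('wrist')[:,:,::-1])
E
```

```text
row [-0.17 -0.18  0.02] [ 0.  -0.1 -0.1] t 1.4 tcp [ 582.7 -177.7  300.2] w 1.001 F [ 0.9 -0.3  0.6]
[ 578.70510669 -103.82739723  441.61298623] [2.86860661 0.09861558 0.01397779]
```

View pics/wrist1.png

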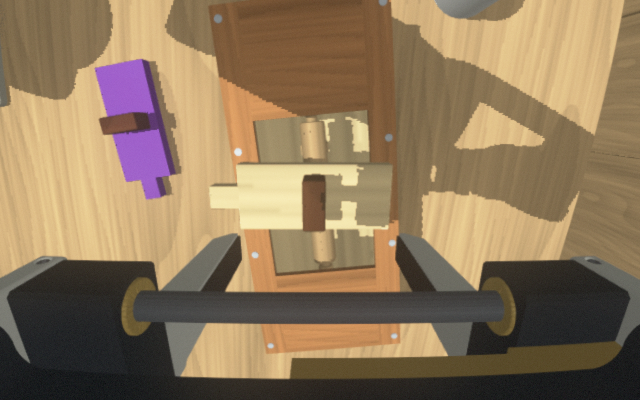

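```bash
python3 - <<'E'
from h import *
c=get_calibration('wrist')
def rep(n,px,z):
    P=onz(c,px,z)[:,:2]; m=P.mean(0)
    ex=(P[3]+P[2]-P[0]-P[1])/2; ey=(P[1]+P[2]-P[0]-P[3])/2
    d=lambda v:np.degrees(np.arctan2(v[1],v[0]))
    print(n,m.round(1),np.linalg.norm(ex).round(1),np.linalg.norm(ey).round(1),d(ex).round(1),(d(ey)-90).round(1))
rep('block',[(239,230.5),(238,165),(391,164),(391,229)],138)
rep('hatch',[(273,275),(255,122),(367,110),(377,268)],120)
row([581,-179.5,200],4)
E
```

```text
block [ 579.1 -186.2] 159.6 70.6 4.4 4.1
hatch [ 583.3 -192.1] 120.2 178.8 8.9 8.9
row [ 0.01 -0.02  9.99] [-0.  -0.  -0.2] t 1.45 tcp [ 581.3 -179.6  299.9] w 0.999 F [-0.6  0.2 -1.3]
```

```bash
python3 -c "
from h import *
row([579.3,-186,166],4.2)"
```

```text
row [-0.63 -0.23 13.39] [-0.  -0.  -0.4] t 1.45 tcp [ 581.3 -179.6  299.9] w 0.999 F [-0.6  0.2 -1.3]
```

{"fn": "drive_tool", "kwargs": {"rows": [[-0.65,-0.2,6,0,0,-0.4,1],[-0.65,-0.2,8,0,0,-0.4,1],[-0.65,-0.2,11,0,0,-0.4,1],[-0.65,-0.2,13.4,0,0,-0.4,1],[-0.65,-0.2,13.4,0,0,-0.4,1]]}}

```text
time: 1.87
tcp_pos: [577.3, -189.7, 164.8]
ee_rot: [-2.143, -2.296, 0.002]
wrist_force: [-0.7, 0.2, 0.7]
width: 0.998
```

{"fn": "drive_tool", "kwargs": {"rows": [[0,0,0,0,0,0,0],[0,0,0,0,0,0,0],[0,0,0,0,0,0,0],[0,0,0,0,0,0,0],[0,0,0,0,0,0,0]], "force": 40}}

```text
time: 2.28
tcp_pos: [578.5, -188.4, 166.4]
ee_rot: [-2.142, -2.298, 0.0]
wrist_force: [1.4, 0.4, -0.9]
width: 0.69
```

{"fn": "drive_tool", "kwargs": {"rows": [[0,0,0,0,0,0,0],[0,0,0,0,0,0,0],[0,0,0,0,0,0,0],[0,0,0,0,0,0,0],[0,0,0,0,0,0,0]]}}

```text
time: 2.7
tcp_pos: [578.7, -188.1, 166.3]
ee_rot: [-2.142, -2.298, 0.0]
wrist_force: [0.6, 0.3, -0.2]
width: 0.329
```

{"fn": "drive_tool", "kwargs": {"rows": [[0,0,0,0,0,0,0],[0,0,0,0,0,0,0],[0,0,0,0,0,0,0],[0,0,0,0,0,0,0]]}}

```text
time: 3.03
tcp_pos: [578.7, -188.1, 166.4]
ee_rot: [2.142, 2.298, 0.0]
wrist_force: [1.1, -0.4, 0.1]
width: 0.235
```

{"fn": "drive_tool", "kwargs": {"rows": [[0,0,-4,0,0,0,0],[0,0,-8,0,0,0,0],[0,0,-12,0,0,0,0],[0,0,-12,0,0,0,0]]}}

```text
time: 3.37
tcp_pos: [581.8, -189.4, 296.8]
ee_rot: [2.133, 2.289, 0.007]
wrist_force: [1.7, -0.5, 0.2]
width: 0.236
```

```bash
python3 - <<'E'
from h import *
row([560,240,286],53.7)
print(state()['joint_positions'].round(2))
cv2.imwrite('pics/wrist2.png',snapshot('wrist')[:,:,::-1])
c=get_calibration('wrist');np.save('c2.npy',c,allow_pickle=True)
E
```

```text
row [42.99  0.85  0.82] [  0.5   0.6 -49.7] t 3.37 tcp [ 581.8 -189.4  296.8] w 0.236 F [ 1.7 -0.5  0.2]
[-0.4   0.13  1.39  0.    1.61 -0.47]
```

View pics/wrist2.png

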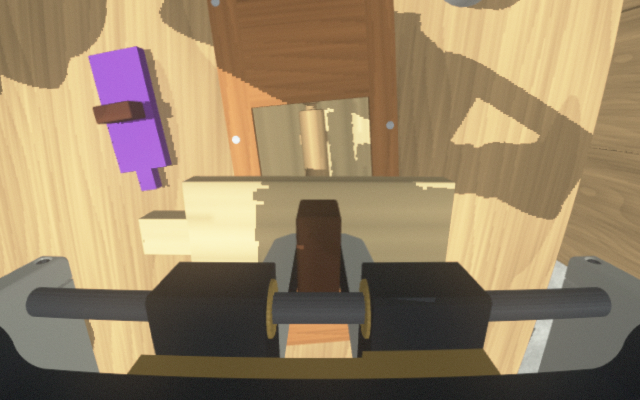

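```bash
python3 - <<'E'
from h import *
c=np.load('c2.npy',allow_pickle=True).item(); s=state()
P=onz(c,[(188,188),(452,188)],s['tcp_pos'][2]-28.4)
print(R.from_rotvec(s['ee_rot']).inv().apply(P-s['tcp_pos']).round(1), s['tcp_pos'])
row([684,192,300],53.7)
E
```

```text
[[ 35.3 -74.6  27.6]
 [ 35.   79.7  29. ]] [ 581.05875245 -189.15004244  292.81967862]
row [37.29 12.96 -0.77] [  0.4   0.5 -49.7] t 3.42 tcp [ 581.1 -189.2  292.8] w 0.235 F [ 1.   0.4 -2.3]
```

{"fn": "drive_tool", "kwargs": {"rows": [[37.3,13,-0.8,0,0,-49.7,0],[37.3,13,-0.8,0,0,-49.7,0],[37.3,13,-0.8,0,0,-49.7,0],[37.3,13,-0.8,0,0,-49.7,0],[37.3,13,-0.8,0,0,-49.7,0]]}}

```text
time: 3.83
tcp_pos: [632.7, 14.7, 288.8]
ee_rot: [-1.323, -2.847, 0.001]
wrist_force: [-0.1, 0.0, -1.2]
width: 0.231
```

```bash
python3 -c "
from h import *
row([684,192,300],53.7)"
```

```text
row [10.24 15.36 -1.13] [ -0.1  -0.1 -13.5] t 3.83 tcp [632.7  14.7 288.8] w 0.231 F [-0.1  0.  -1.2]
```

{"fn": "drive_tool", "kwargs": {"rows": [[10.2,15.4,-1.1,0,0,-13.5,0],[10.2,15.4,-1.1,0,0,-13.5,0],[10.2,15.4,-1.1,0,0,-13.5,0],[10.2,15.4,-1.1,0,0,-13.5,0],[10.2,15.4,-1.1,0,0,-13.5,0]]}}

```text
time: 4.25
tcp_pos: [685.6, 195.2, 299.3]
ee_rot: [-0.981, -2.981, -0.001]
wrist_force: [0.5, 0.3, -2.2]
width: 0.233
```

{"fn": "drive_tool", "kwargs": {"rows": [[0,0,0,0,0,0,0],[0,0,0,0,0,0,0]]}}

```text
time: 4.42
tcp_pos: [685.5, 191.1, 299.1]
ee_rot: [-0.984, -2.981, 0.003]
wrist_force: [-0.5, -0.2, -1.7]
width: 0.235
```

```bash
python3 - <<'E'
from h import *
row([587,263,200],53.7)
c=get_calibration('wrist');np.save('c3.npy',c,allow_pickle=True)
cv2.imwrite('pics/wrist3.png',snapshot('wrist')[:,:,::-1])
E
```

```text
row [12.18 -0.05  9.94] [-0.1 -0.1 -0.2] t 4.42 tcp [685.5 191.1 299.1] w 0.235 F [-0.5 -0.2 -1.7]
```

View pics/wrist3.png

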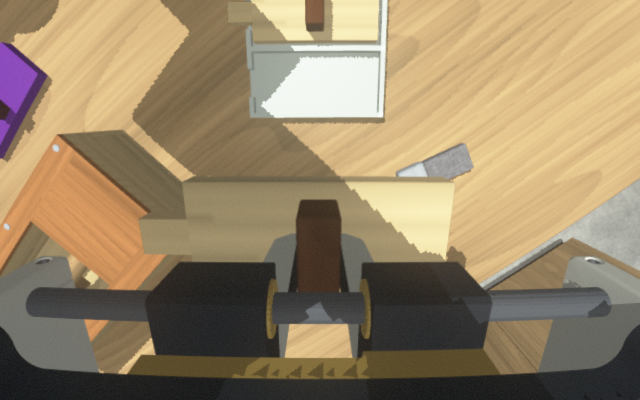

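```bash
python3 - <<'E'
from h import *
im=cv2.imread('pics/wrist3.png').astype(int);c=np.load('c3.npy',allow_pickle=True).item()
sat=im.max(2)-im.min(2)
for u in(262,300,340,375): print(u,'rows',[(v,int(im[v,u].sum()//3),int(sat[v,u])) for v in list(range(38,60,2))+list(range(112,126,2))])
for v in(70,90,105): 
    print(v,'cols',[(u,int(im[v,u].sum()//3),int(sat[v,u])) for u in list(range(244,262,2))+list(range(374,392,2))])
E
```

```text
262 rows [(38, 145, 53), (40, 138, 50), (42, 121, 42), (44, 145, 16), (46, 161, 10), (48, 157, 11), (50, 157, 9), (52, 129, 9), (54, 160, 10), (56, 158, 9), (58, 159, 10), (112, 154, 8), (114, 153, 9), (116, 155, 11), (118, 120, 44), (120, 111, 45), (122, 112, 47), (124, 110, 47)]
300 rows [(38, 225, 62), (40, 176, 63), (42, 129, 40), (44, 161, 13), (46, 243, 5), (48, 246, 4), (50, 236, 7), (52, 142, 10), (54, 166, 11), (56, 171, 13), (58, 236, 7), (112, 243, 6), (114, 244, 5), (116, 237, 8), (118, 130, 39), (120, 119, 43), (122, 122, 45), (124, 175, 78)]
340 rows [(38, 223, 60), (40, 162, 57), (42, 136, 39), (44, 171, 15), (46, 243, 5), (48, 245, 4), (50, 220, 10), (52, 147, 10), (54, 169, 12), (56, 173, 12), (58, 239, 7), (112, 243, 6), (114, 243, 5), (116, 234, 9), (118, 126, 42), (120, 123, 48), (122, 142, 55), (124, 184, 82)]
375 rows [(38, 221, 64), (40, 167, 59), (42, 139, 30), (44, 169, 13), (46, 238, 7), (48, 244, 5), (50, 211, 12), (52, 147, 11), (54, 166, 12), (56, 171, 12), (58, 241, 7), (112, 240, 6), (114, 241, 6), (116, 239, 7), (118, 130, 45), (120, 121, 46), (122, 12
[... 195 characters left out ...]
 242, 6), (378, 198, 13), (380, 222, 8), (382, 243, 5), (384, 220, 13), (386, 147, 61), (388, 160, 69), (390, 161, 72)]
90 cols [(244, 114, 49), (246, 112, 46), (248, 114, 51), (250, 134, 35), (252, 156, 13), (254, 155, 8), (256, 157, 7), (258, 156, 8), (260, 157, 10), (374, 242, 6), (376, 240, 7), (378, 167, 12), (380, 240, 6), (382, 242, 7), (384, 158, 35), (386, 181, 82), (388, 184, 83), (390, 183, 82)]
105 cols [(244, 113, 50), (246, 110, 50), (248, 115, 44), (250, 151, 11), (252, 154, 10), (254, 128, 7), (256, 151, 9), (258, 156, 10), (260, 168, 8), (374, 242, 7), (376, 236, 7), (378, 184, 12), (380, 241, 6), (382, 238, 7), (384, 134, 50), (386, 180, 81), (388, 181, 81), (390, 182, 83)]
```

```bash
python3 - <<'E'
from h import *
c=np.load('c3.npy',allow_pickle=True).item();f=lambda *p:onz(c,p,19)[:,:2]
fr=f((262,117.2),(375,117.2)); mw=f((262,51.2),(375,50.3)); ri=f((385,70),(383.6,105)); le=f((249.3,105))
d=lambda v:np.degrees(np.arctan2(v[1],v[0]))
print('yaw front',d(fr[1]-fr[0]),'mid',d(mw[1]-mw[0]),'right',d(ri[0]-ri[1])-90)
for yaw in(53.4,54.2):
    a=np.radians(yaw);X=np.array([np.cos(a),np.sin(a)]);Y=np.array([-X[1],X[0]])
    yf,ym=(fr@Y).mean(),(mw@Y).mean(); xr=(ri@X).mean(); xl=le[0]@X
    print(yaw,'span y',ym-yf,'(84) span x',xr-xl,'(180)'); 
    by=(yf+87-42+ym+3-42)/2; bx=(xr+xl)/2; print('bay',(bx*X+by*Y).round(1))
E
```

```text
yaw front 53.51179397369364 mid 53.91232952993846 right 53.88014237448252
53.4 span y 83.95363691134753 (84) span x 180.51918187117133 (180)
bay [586.9 260.5]
54.2 span y 83.9482981285351 (84) span x 180.81556989348758 (180)
bay [586.8 260.3]
```

```bash
python3 -c "
from h import *
row([587.7,259.8,120],53.8)"
```

```text
row [12.01 -0.17 17.98] [-0.1 -0.1 -0.4] t 4.47 tcp [685.5 189.7 299.6] w 0.234 F [ 0.4 -0.1 -1.4]
```

{"fn": "drive_tool", "kwargs": {"rows": [[4,-0.2,1,0,0,-0.4,0],[8,-0.2,3,0,0,-0.4,0],[12,-0.2,6,0,0,-0.4,0],[12,-0.2,10,0,0,-0.4,0],[12,-0.2,14,0,0,-0.4,0]]}}

```text
time: 4.88
tcp_pos: [587.7, 260.3, 166.4]
ee_rot: [0.976, 2.983, 0.004]
wrist_force: [0.8, 0.2, -1.5]
width: 0.237
```

{"fn": "drive_tool", "kwargs": {"rows": [[0,0,3.5,0,0,0,0],[0,0,6,0,0,0,0],[0,0,7,0,0,0,0],[0,0,7,0,0,0,0],[0,0,7,0,0,0,0]]}}

```text
time: 5.3
tcp_pos: [589.1, 258.8, 96.4]
ee_rot: [0.979, 2.985, -0.0]
wrist_force: [-0.1, 0.0, -0.9]
width: 0.233
```

```bash
python3 -c "
from h import *
row([587.7,259.8,52],53.8)"
```

```text
row [ 0.17 -0.01  4.44] [ 0.   0.  -0.1] t 5.3 tcp [589.1 258.8  96.4] w 0.233 F [-0.1  0.  -0.9]
```

{"fn": "drive_tool", "kwargs": {"rows": [[0.17,0,1,0,0,0,0],[0.17,0,2,0,0,0,0],[0.17,0,2,0,0,0,0]]}}

```text
time: 5.55
tcp_pos: [586.9, 260.7, 74.7]
ee_rot: [-0.977, -2.985, 0.001]
wrist_force: [-1.2, -0.2, -2.9]
width: 0.236
```

{"fn": "drive_tool", "kwargs": {"rows": [[0,0,0.7,0,0,0,0],[0,0,1.4,0,0,0,0],[0,0,2.2,0,0,0,0],[0,0,2.4,0,0,0,0],[0,0,2.4,0,0,0,0]]}}

```text
time: 5.97
tcp_pos: [587.1, 260.8, 51.2]
ee_rot: [-0.977, -2.985, 0.001]
wrist_force: [0.6, 0.1, -0.5]
width: 0.232
```

```bash
python3 - <<'E'
from h import *
row([587.7,259.8,51.4],53.8)
a=snapshot('scene')[:,:,::-1][190:275,330:445];b=snapshot('side')[:,:,::-1][220:290,255:365]
a=cv2.resize(a,None,fx=3.4,fy=3.4,interpolation=cv2.INTER_CUBIC);b=cv2.resize(b,(a.shape[1],a.shape[0]),interpolation=cv2.INTER_CUBIC)
cv2.imwrite('pics/place.png',np.hstack([a,b]))
E
```

```text
row [-0.11 -0.05 -0.02] [-0. -0. -0.] t 5.97 tcp [587.1 260.8  51.2] w 0.232 F [ 0.6  0.1 -0.5]
```

View pics/place.png

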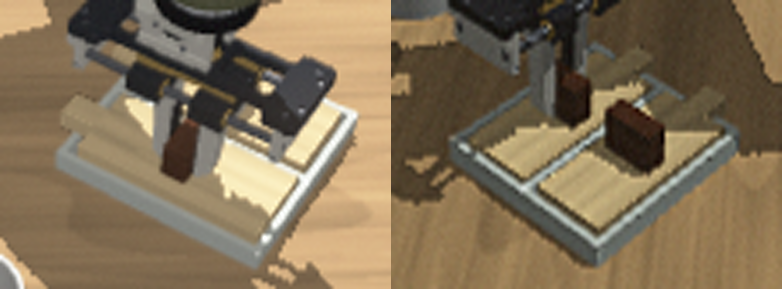

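The block sits in the bay below the rims, with its tab through the notch. I'll release it and rise.

{"fn": "drive_tool", "kwargs": {"rows": [[0,0,0,0,0,0,0.6],[0,0,0,0,0,0,0.6],[0,0,0,0,0,0,0.6],[0,0,0,0,0,0,0.6],[0,0,0,0,0,0,0.6]]}}

```text
time: 6.48
tcp_pos: [587.4, 260.9, 51.9]
ee_rot: [0.977, 2.986, 0.0]
wrist_force: [0.4, -0.1, 0.1]
width: 0.537
```

{"fn": "drive_tool", "kwargs": {"rows": [[0,0,-2,0,0,0,0.6],[0,0,-6,0,0,0,0.6],[0,0,-10,0,0,0,0.6],[0,0,-14,0,0,0,0.6],[0,0,-18,0,0,0,0.6]]}}

```text
time: 6.9
tcp_pos: [587.0, 260.7, 233.6]
ee_rot: [-0.977, -2.986, 0.0]
wrist_force: [0.9, -0.6, -0.0]
width: 0.601
```

```bash
python3 - <<'E'
from h import *
cv2.imwrite('pics/scene4.png',snapshot('scene')[:,:,::-1])
cv2.imwrite('pics/wrist4.png',snapshot('wrist')[:,:,::-1]);c=get_calibration('wrist');np.save('c4.npy',c,allow_pickle=True)
row([583,-230,300],8.8)
E
```

```text
row [-28.5  -40.11  -6.06] [ 0.8  0.2 45. ] t 7.0 tcp [591.2 262.2 241.9] w 0.601 F [0.9 0.6 0.6]
```

{"fn": "drive_tool", "kwargs": {"rows": [[-28.5,-40.1,-6,0,0,45,0.6],[-28.5,-40.1,-6,0,0,45,0.6],[-28.5,-40.1,-6,0,0,45,0.6],[-28.5,-40.1,-6,0,0,45,0.6],[-28.5,-40.1,-6,0,0,45,0.6]]}}

```text
time: 7.42
tcp_pos: [583.9, 52.4, 257.2]
ee_rot: [1.855, 2.535, 0.0]
wrist_force: [0.4, 0.4, -0.7]
width: 0.598
```

```bash
python3 -c "
from h import *
row([583,-235,300],8.8)"
```

```text
row [-27.37  -8.78  -4.28] [0.  0.  8.8] t 7.42 tcp [583.9  52.4 257.2] w 0.598 F [ 0.4  0.4 -0.7]
```

{"fn": "drive_tool", "kwargs": {"rows": [[-27.4,-8.8,-4.3,0,0,8.8,0.55],[-27.4,-8.8,-4.3,0,0,8.8,0.55],[-27.4,-8.8,-4.3,0,0,8.8,0.55],[-27.4,-8.8,-4.3,0,0,8.8,0.55],[-27.4,-8.8,-4.3,0,0,8.8,0.55]]}}

```text
time: 7.83
tcp_pos: [584.4, -154.0, 288.1]
ee_rot: [2.037, 2.391, 0.0]
wrist_force: [1.1, 0.2, 1.1]
width: 0.557
```

```bash
python3 -c "
from h import *
row([583,-235,300],8.8)"
```

```text
row [-7.98 -1.42 -1.19] [0.  0.  0.3] t 7.83 tcp [ 584.4 -154.   288.1] w 0.557 F [1.1 0.2 1.1]
```

{"fn": "drive_tool", "kwargs": {"rows": [[-8,-1.4,-1.2,0,0,0.3,0.5],[-8,-1.4,-1.2,0,0,0.3,0.5],[-8,-1.4,-1.2,0,0,0.3,0.5],[-8,-1.4,-1.2,0,0,0.3,0.5],[-8,-1.4,-1.2,0,0,0.3,0.5]]}}

```text
time: 8.25
tcp_pos: [583.5, -233.0, 299.3]
ee_rot: [-2.044, -2.385, -0.001]
wrist_force: [-0.5, 1.1, 0.7]
width: 0.5
```

```bash
python3 - <<'E'
from h import *
row([583,-235,300],8.8)
c=get_calibration('wrist');np.save('c5.npy',c,allow_pickle=True)
a=snapshot('wrist')[:,:,::-1];cv2.imwrite('pics/w5.png',a);b=snapshot('scene')[:,:,::-1];cv2.imwrite('pics/s5.png',b)
a=cv2.resize(a[60:260,190:420],None,fx=2.2,fy=2.2,interpolation=cv2.INTER_CUBIC)
b=cv2.resize(b[190:275,335:440],None,fx=2.8,fy=2.8,interpolation=cv2.INTER_CUBIC)
o=np.zeros((a.shape[0],a.shape[1]+b.shape[1],3),np.uint8);o[:,:a.shape[1]]=a;o[:b.shape[0],a.shape[1]:]=b
cv2.imwrite('pics/v5.png',o);print(o.shape)
E
```

```text
row [-0.19 -0.08 -0.07] [-0. -0. -0.] t 8.25 tcp [ 583.5 -233.   299.3] w 0.5 F [-0.5  1.1  0.7]
(440, 800, 3)
```

View pics/v5.png

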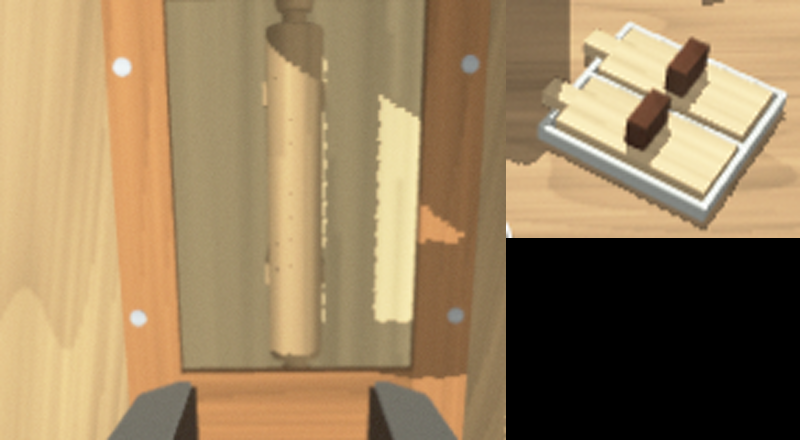

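```bash
python3 - <<'E'
from h import *
c=np.load('c5.npy',allow_pickle=True).item();f=lambda p,z:onz(c,np.array(p)/2.2+[190,60],z)[0,:2]
u=f((294,24),90);l=f((295,356),90);m=(u+l)/2
print('pin mid',m.round(1),'len',np.linalg.norm(u-l).round(1),'yaw',np.degrees(np.arctan2(u[1]-l[1],u[0]-l[0]))-90)
print('axis pts by edges z75', ((f((268,100),75)+f((322,100),75))/2).round(1),((f((271,330),75)+f((320,330),75))/2).round(1))
a=np.radians(8.8);Y=np.array([-np.sin(a),np.cos(a)])
e=f((297,371),120);print('hatch centre from near edge',(e+90*Y).round(1),'mid of sides',((f((168,40),120)+f((423,40),120))/2).round(1),((f((181,340),120)+f((412,340),120))/2).round(1))
# stored check in bay, wrist4
row([583,-190,300],8.8)
E
```

```text
pin mid [ 585.3 -194.8] len 173.6 yaw 9.270549047095443
axis pts by edges z75 [ 577.8 -144.3] [ 598.2 -269.9]
hatch centre from near edge [ 585.6 -189.1] mid of sides [ 573.3 -119.9] [ 596.5 -261.5]
row [ 4.14  0.57 -0.06] [-0.  -0.   0.1] t 8.35 tcp [ 583.7 -231.8  299.4] w 0.5 F [-1.1  0.6 -0.9]
```

```bash
cat > plan.py <<'E'
import numpy as np
g=15 # grasp at pin local +g
def outline(h,lo,hi): 
    t=np.linspace(lo,hi,40); return [np.c_[t,t*0+h],np.c_[t,t*0-h]]
pin=np.vstack(outline(15,-90,90)+outline(10,90,130)+outline(10,-130,-90)+[[[130,0],[-130,0]]])-[g,0]
zz=np.linspace(0,65,20)
fing=np.vstack([np.c_[zz*0+12,zz],np.c_[zz*0-12,zz],[[-12,-19],[12,-19]]])
body=np.vstack([np.c_[np.linspace(-38,38,20),np.full(20,65)],np.c_[np.full(10,38),np.linspace(65,150,10)],np.c_[np.full(10,-38),np.linspace(65,150,10)]])
boxes={'lid+':(90,203,112,120),'lid-':(-203,-90,112,120),'floor':(-203,203,-9,8),'w+':(195,203,0,120),'w-':(-203,-195,0,120),'c+':(44,56,0,65),'c-':(-56,-44,0,65)}
def dist(P,b):
    dx=np.maximum(np.maximum(b[0]-P[:,0],P[:,0]-b[1]),0);dz=np.maximum(np.maximum(b[2]-P[:,1],P[:,1]-b[3]),0)
    return np.hypot(dx,dz).min()
W=[(10,75,0),(10,88,0),(-32,88,0),(-34,95,10),(-36,108,20),(-30,118,25),(20,150,28),(70,185,28),(95,215,25),(60,225,12),(15,225,0)]
for i in range(len(W)-1):
    best=(99,)
    for s in np.linspace(0,1,25):
        y,z,t=np.array(W[i])*(1-s)+np.array(W[i+1])*s;a=np.radians(t)
        M=np.array([[np.cos(a),np.sin(a)],[-np.sin(a),np.cos(a)]])  # row vec: lifts +y
        for n,S in(('pin',pin),('fing',fing),('body',body)):
            for k,b in boxes.items():
                if i<1 and n=='pin' and k[0]=='c': continue
                best=min(best,(dist(S@M+[y,z],b),n,k,round(s,2)))
    print(W[i],W[i+1],best)
E
python3 plan.py
```

```text
(10, 75, 0) (10, 88, 0) (np.float64(9.0), 'pin', 'lid-', np.float64(1.0))
(10, 88, 0) (-32, 88, 0) (np.float64(4.0), 'fing', 'c-', np.float64(1.0))
(-32, 88, 0) (-34, 95, 10) (np.float64(4.0), 'fing', 'c-', np.float64(0.0))
(-34, 95, 10) (-36, 108, 20) (np.float64(7.23184382102756), 'pin', 'lid-', np.float64(1.0))
(-36, 108, 20) (-30, 118, 25) (np.float64(5.285030357943519), 'pin', 'lid-', np.float64(1.0))
(-30, 118, 25) (20, 150, 28) (np.float64(2.9723517850532946), 'pin', 'lid-', np.float64(0.75))
(20, 150, 28) (70, 185, 28) (np.float64(4.382413157793544), 'pin', 'lid-', np.float64(0.5))
(70, 185, 28) (95, 215, 25) (np.float64(27.87858681198713), 'pin', 'lid-', np.float64(0.0))
(95, 215, 25) (60, 225, 12) (np.float64(55.40510766110959), 'pin', 'lid-', np.float64(0.46))
(60, 225, 12) (15, 225, 0) (np.float64(65.87331397152391), 'pin', 'lid-', np.float64(0.0))
```

```bash
sed -i 's/^W=.*/W=[(10,75,0),(10,88,0),(-32,88,0),(-33,96,10),(-30,108,20),(-20,118,26),(38,150,30),(85,188,30),(85,225,22),(20,225,0)]/' plan.py; python3 plan.py; python3 - <<'E'
from h import *
a=np.radians(9);X=np.array([np.cos(a),np.sin(a)]);Y=np.array([-X[1],X[0]])
m=np.array([586,-194.])
p=m+15*Y; print(p); row([*p,81+30+60],9); row([*p,81],9)
E
```

```text
(10, 75, 0) (10, 88, 0) (np.float64(9.0), 'pin', 'lid-', np.float64(1.0))
(10, 88, 0) (-32, 88, 0) (np.float64(4.0), 'fing', 'c-', np.float64(1.0))
(-32, 88, 0) (-33, 96, 10) (np.float64(4.0), 'fing', 'c-', np.float64(0.0))
(-33, 96, 10) (-30, 108, 20) (np.float64(7.7936811758958555), 'pin', 'lid+', np.float64(0.33))
(-30, 108, 20) (-20, 118, 26) (np.float64(9.31292879369884), 'pin', 'lid-', np.float64(0.0))
(-20, 118, 26) (38, 150, 30) (np.float64(10.353913662483569), 'pin', 'lid-', np.float64(0.04))
(38, 150, 30) (85, 188, 30) (np.float64(16.618114465885675), 'pin', 'c-', np.float64(0.0))
(85, 188, 30) (85, 225, 22) (np.float64(42.679821357574035), 'pin', 'c-', np.float64(0.0))
(85, 225, 22) (20, 225, 0) (np.float64(58.05421742976742), 'pin', 'lid-', np.float64(0.17))
[ 583.65348302 -179.18467489]
row [ 5.19  0.81 12.84] [-0.  -0.  -0.1] t 8.35 tcp [ 583.7 -231.8  299.4] w 0.5 F [-1.1  0.6 -0.9]
row [ 5.18  0.81 21.84] [-0.  -0.  -0.1] t 8.35 tcp [ 583.7 -231.8  299.4] w 0.5 F [-1.1  0.6 -0.9]
```

{"fn": "drive_tool", "kwargs": {"rows": [[2.6,0.4,3,0,0,0,0.5],[5.2,0.8,6,0,0,0,0.5],[5.2,0.8,9,0,0,0,0.5],[5.2,0.8,12,0,0,0,0.5],[5.2,0.8,13,0,0,0,0.5]]}}

```text
time: 8.77
tcp_pos: [581.2, -177.3, 164.3]
ee_rot: [-2.035, -2.384, 0.003]
wrist_force: [-0.3, 1.0, -0.9]
width: 0.502
```

{"fn": "drive_tool", "kwargs": {"rows": [[0,0,0,0,0,0,0.5],[0,0,0,0,0,0,0.5]]}}

```text
time: 8.93
tcp_pos: [583.7, -179.9, 170.3]
ee_rot: [-2.042, -2.387, 0.0]
wrist_force: [0.8, 0.7, 1.3]
width: 0.502
```

```bash
python3 -c "
from h import *
row([583.7,-179.2,81],9)"
```

```text
row [0.06 0.02 8.93] [-0.  -0.  -0.1] t 8.93 tcp [ 583.7 -179.9  170.3] w 0.502 F [0.8 0.7 1.3]
```

{"fn": "drive_tool", "kwargs": {"rows": [[0,0,3,0,0,0,0.5],[0,0,5.5,0,0,0,0.5],[0,0,7.5,0,0,0,0.5],[0,0,8.9,0,0,0,0.5],[0,0,8.9,0,0,0,0.5]]}}

```text
time: 9.35
tcp_pos: [582.8, -180.4, 79.4]
ee_rot: [-2.042, -2.384, 0.001]
wrist_force: [0.3, -0.5, 0.3]
width: 0.498
```

{"fn": "drive_tool", "kwargs": {"rows": [[0,0,0,0,0,0,0.1],[0,0,0,0,0,0,0.1],[0,0,0,0,0,0,0.1],[0,0,0,0,0,0,0.1],[0,0,0,0,0,0,0.1]], "force": 50}}

```text
time: 9.77
tcp_pos: [582.8, -181.6, 82.7]
ee_rot: [-2.044, -2.386, 0.003]
wrist_force: [-10.8, -2.4, 6.4]
width: 0.312
```

```bash
python3 -c "
from h import *
row([583.7,-179.2,94],9)"
```

```text
row [ 0.22  0.13 -1.14] [-0.1  0.1 -0.2] t 9.77 tcp [ 582.8 -181.6   82.7] w 0.312 F [-10.8  -2.4   6.4]
```

{"fn": "drive_tool", "kwargs": {"rows": [[0,0,0,0,0,0,0.1],[0,0,-0.6,0,0,0,0.1],[0,0,-1.2,0,0,0,0.1],[0,0,-1.2,0,0,0,0.1]]}}

```text
time: 10.1
tcp_pos: [585.3, -181.2, 95.7]
ee_rot: [2.041, 2.383, 0.003]
wrist_force: [0.2, -0.6, -0.9]
width: 0.315
```

```bash
cat >> h.py <<'E'
def wp(y,z,t,yaw=9):
    """waypoint: grasp point at bin (y,z), tilt t; x on the pin line"""
    a=np.radians(9);X=np.array([np.cos(a),np.sin(a)]);Y=np.array([-X[1],X[0]])
    g=np.array([*(np.array([583.4,-180.2])+(y-10)*Y),z])
    row(g-Rt(yaw,t).apply([0,0,6]),yaw,t)
E
python3 -c "
from h import *
wp(-32,88,0)"
```

```text
row [-4.07 -0.16  0.18] [ 0.2  0.1 -0.2] t 10.1 tcp [ 585.3 -181.2   95.7] w 0.315 F [ 0.2 -0.6 -0.9]
```

{"fn": "drive_tool", "kwargs": {"rows": [[-1.4,0,0.1,0,0,0,0.1],[-2.8,0,0.1,0,0,0,0.1],[-4,0,0.1,0,0,0,0.1],[-4,0,0.1,0,0,0,0.1]]}}

```text
time: 10.43
tcp_pos: [589.9, -223.3, 91.8]
ee_rot: [2.045, 2.383, -0.001]
wrist_force: [0.6, 0.9, -1.4]
width: 0.313
```

```bash
python3 -c "
from h import *
wp(-33,96,10);wp(-30,108,20);wp(-20,118,26)"
```

```text
row [-0.05  0.03 -1.01] [ 0.  10.1 -0.3] t 10.43 tcp [ 589.9 -223.3   91.8] w 0.313 F [ 0.6  0.9 -1.4]
row [ 0.15  0.03 -2.19] [ 0.1 20.1 -0.3] t 10.43 tcp [ 589.9 -223.3   91.8] w 0.313 F [ 0.6  0.9 -1.4]
row [ 1.09  0.03 -3.16] [ 0.1 26.1 -0.3] t 10.43 tcp [ 589.9 -223.3   91.8] w 0.313 F [ 0.6  0.9 -1.4]
```

{"fn": "drive_tool", "kwargs": {"rows": [[0,0,-0.5,0,5,0,0.1],[0,0,-1,0,10,0,0.1],[0.1,0,-1.6,0,15,0,0.1],[0.15,0,-2.2,0,20,0,0.1],[0.15,0,-2.2,0,20,0,0.1]]}}

```text
time: 10.85
tcp_pos: [589.1, -221.3, 113.3]
ee_rot: [-1.861, -2.165, -0.332]
wrist_force: [0.4, -1.1, -2.2]
width: 0.309
```

```bash
python3 - <<'E'
from h import *
wp(-20,118,26);wp(38,150,30)
a=snapshot('scene')[:,:,::-1][130:290,90:320];b=snapshot('side')[:,:,::-1][110:230,270:420]
a=cv2.resize(a,None,fx=1.9,fy=1.9);b=cv2.resize(b,(350,a.shape[0]))
cv2.imwrite('pics/tilt.png',np.hstack([a,b]))
E
```

```text
row [ 1.18  0.07 -0.64] [ 0.1  5.8 -0.3] t 10.85 tcp [ 589.1 -221.3  113.3] w 0.309 F [ 0.4 -1.1 -2.2]
row [ 7.69  0.04 -1.63] [ 0.1  9.8 -0.3] t 10.85 tcp [ 589.1 -221.3  113.3] w 0.309 F [ 0.4 -1.1 -2.2]
```

View pics/tilt.png

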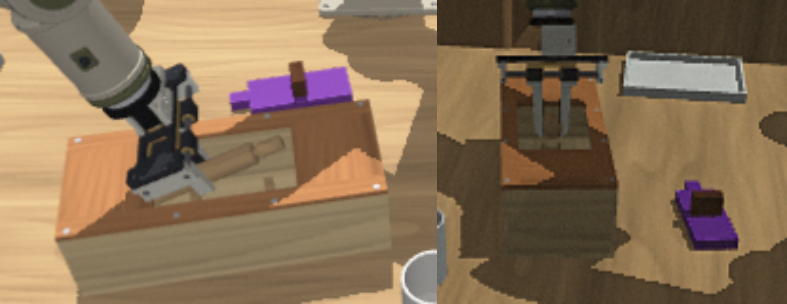

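The pin is held and tilted, and its +y tip at about (278,143) in the crop is rising out of the hatch. Forces are small, so I'll continue.

{"fn": "drive_tool", "kwargs": {"rows": [[0.6,0,-0.35,0,3,0,0.1],[1.2,0,-0.65,0,5.8,0,0.1],[3.4,0,-1,0,7.3,0,0.1],[5.6,0,-1.3,0,8.5,0,0.1],[7.7,0,-1.6,0,9.8,0,0.1]]}}

```text
time: 11.37
tcp_pos: [578.9, -150.5, 155.3]
ee_rot: [-1.761, -2.057, -0.468]
wrist_force: [0.6, -0.1, -2.6]
width: 0.314
```

```bash
python3 -c "
from h import *
wp(85,188,30);wp(85,225,22)"
```

```text
row [ 5.52 -0.03 -1.2 ] [ 0.   0.2 -0.1] t 11.37 tcp [ 578.9 -150.5  155.3] w 0.314 F [ 0.6 -0.1 -2.6]
row [ 7.44 -0.03 -4.41] [ 0.  -7.8 -0.1] t 11.37 tcp [ 578.9 -150.5  155.3] w 0.314 F [ 0.6 -0.1 -2.6]
```

{"fn": "drive_tool", "kwargs": {"rows": [[2.7,0,-0.6,0,0,0,0.1],[5.5,0,-1.2,0,0,0,0.1],[6.5,0,-2.8,0,-4,0,0.1],[7.4,0,-4.4,0,-7.8,0,0.1],[7.4,0,-4.4,0,-7.8,0,0.1]]}}

```text
time: 11.78
tcp_pos: [574.8, -108.5, 236.7]
ee_rot: [-1.842, -2.162, -0.359]
wrist_force: [0.6, 0.7, 0.1]
width: 0.309
```

```bash
python3 -c "
from h import *
wp(20,225,0)"
```

```text
row [-5.99 -0.28 -1.75] [  0.5 -21.5   0.1] t 11.78 tcp [ 574.8 -108.5  236.7] w 0.309 F [0.6 0.7 0.1]
```

{"fn": "drive_tool", "kwargs": {"rows": [[-1.5,0,-0.5,0,-5.5,0,0.1],[-3,0,-1,0,-11,0,0.1],[-4.5,-0.1,-1.4,0,-16.5,0,0.1],[-6,-0.2,-1.7,0,-21.5,0,0.1],[-6,-0.2,-1.7,0,-21.5,0,0.1]]}}

```text
time: 12.2
tcp_pos: [579.8, -171.4, 222.5]
ee_rot: [-2.038, -2.385, -0.005]
wrist_force: [-0.8, 0.8, -1.0]
width: 0.31
```

{"fn": "drive_tool", "kwargs": {"rows": [[0,0,0,0,0,0,0.1],[0,0,0,0,0,0,0.1],[0,0,0,0,0,0,0.1],[0,0,0,0,0,0,0.1]]}}

```text
time: 12.53
tcp_pos: [580.0, -172.3, 222.9]
ee_rot: [-2.039, -2.379, -0.01]
wrist_force: [0.0, -0.6, -2.0]
width: 0.309
```

```bash
python3 - <<'E'
from h import *
wp(20,225,0)
a=snapshot('scene')[:,:,::-1][110:290,80:440];b=snapshot('side')[:,:,::-1][60:280,230:430]
a=cv2.resize(a,(500,250));b=cv2.resize(b,(300,330))
o=np.zeros((330,800,3),np.uint8);o[:250,:500]=a;o[:,500:]=b
cv2.imwrite('pics/end.png',o)
s=snapshot('scene')[:,:,::-1];cv2.imwrite('pics/s_end.png',s)
# silhouettes of change vs start for tray neighbours: compare with s5
d=cv2.absdiff(s,cv2.imread('pics/s5.png')).max(2)[190:310,335:450];print('changed px around tray/brush',int((d>40).sum()))
E
```

```text
row [ 0.17  0.21 -0.81] [-0.  -0.6 -0.2] t 12.53 tcp [ 580.  -172.3  222.9] w 0.309 F [ 0.  -0.6 -2. ]
changed px around tray/brush 196
```

View pics/end.png

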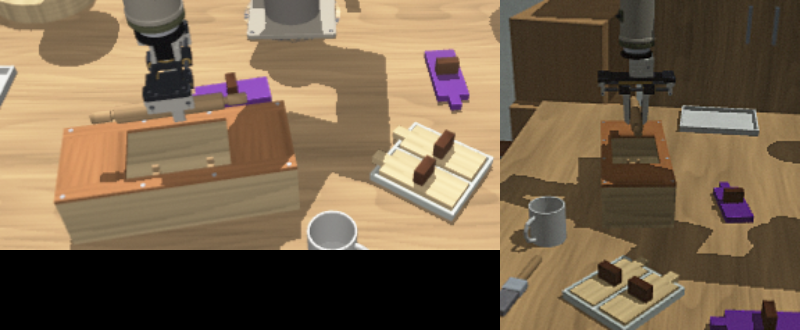

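```bash
python3 - <<'E'
from h import *
c=get_calibration('scene');a=np.radians(9);n=np.array([np.cos(a),np.sin(a),0])
s=state();p0=s['tcp_pos'];o=np.array(c['position'])
P=[]
for p in [(92,119),(246,99)]:
    d=ray(c,[p[0]*.72+80,p[1]*.72+110])[0];P.append(o+d*((p0-o)@n/(d@n)))
P=np.array(P);print(P.round(1),P.mean(0).round(1),np.linalg.norm(P[1]-P[0]).round(1),'tilt',np.degrees(np.arcsin((P[1]-P[0])[2]/np.linalg.norm(P[1]-P[0]))).round(1),s['joint_velocities'].round(3),s['width'])
E
```

```text
[[ 602.2 -311.5  211. ]
 [ 562.1  -58.4  213.2]] [ 582.1 -184.9  212.1] 256.3 tilt 0.5 [ 0.002  0.    -0.    -0.005 -0.001  0.   ] 0.3125632055365118
```

The pin is level to 0.5°. Its ends are about 91 mm above the lid, its middle is within 6 mm of the hatch centre, and it is still. I'm handing the job in.

```bash
python3 -c "
from station import *
print(close_job())"
```

```text
the job is handed in; nothing more can be done
None
```

I put the press block away in the empty bay, drew the rolling pin out through the hatch, and handed the job in at about 12.5 s of the 58 s allowed. `close_job` gives no verdict.

**Press block:** I lifted it by its handle, set it flat in the empty bay with its tab out through the notch, and let go. The later scene and side pictures show it below the tray rims beside the stored block. I didn't measure its final position separately.

**Pin:** I lifted it off the cradles, slid it sideways, tilted it up to about 30° and drew it out with the end nearest the tray first. Last checks:
- **Level:** within about 0.5°.
- **Height:** both ends about 91 mm above the lid.
- **Position:** its middle is about 6 mm from the hatch centre, with the arm still.
- **Grip:** 50 N, with the fingers stopped on the 30 mm barrel.

**Stored block, mug and brush:** they looked unmoved in the pictures, but I didn't measure them. Between pictures taken after the block was placed and at the end, 196 pixels changed around the tray and brush. I think that's the arm's shadow, but I didn't check.

**Disagreement:** the scene and wrist cameras put the bin and block 4–7 mm apart in y. I used the wrist values for both grasping and placing, so the error should largely cancel.

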